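# Put the spice tin back in the pop-out spice tray

## Robot

A 7-joint arm with a two-finger parallel gripper is mounted at the origin on the work surface. World frame = base frame: x ahead of the robot, y to its left, z up, the work surface at z = 0. Lengths are in m, angles in rad, forces in N, time in s.
With the tool pointing down it reaches from about 0.425 to 0.925 m from the base axis. Payload 6.8 kg.
Tool frame: the origin (TCP) lies at the very end of the fingers, on their centre line; the grasp point (between the pads) lies r.grasp_offset behind it (r.grasp_offset is the distance from the TCP to the grasp point, in m); z points along the fingers, y is the direction in which the jaws open and shut (so a half turn about z gives the same grasp; the last joint's range is limited). The gripper opens to 85 mm and grips with 20 to 120 N. Pads are 22 mm wide; open, the fingers measure 114 mm over their backs; the gripper's body (76 mm by 85 mm) begins 54 mm behind the grasp point. The pads swing forward as they close: fully open they stand 13 mm farther back than shut.
Start: joints at [1.092, 0.477, 0.022, 1.555, -0.011, 1.109, -0.083], TCP at [0.245, -0.629, 0.231] pointing down, gripper open.
Joint ranges: [-2.96, 2.96], [-0.34, 2.1], [-1.41, 1.46], [0.24, 2.44], [-1.37, 4.51], [0.17, 1.92], [-2.96, 2.96]. Speed limits (rad/s): [2.39, 2.39, 3.14, 3.14, 3.14, 3.14, 3.14].

## Interface

Orientations are given as a rotation vector (axis times angle).
In Python, from bench import r gives the robot as it stands.
- The arm moves only by the shell command python3 -m jog 'ROWS' [FORCE]. ROWS is JSON, one flat list of numbers, 7 for each row, row after row: the turn, a rotation vector about the tool's x, y, z normalised to -1 to 1, where 1 is 180 degrees, then the shift along the tool's x, y, z normalised to -1 to 1, where 1 is 200 mm, then the opening, from 0 (shut) to 1 (fully open). In form: [wx, wy, wz, x, y, z, hand, wx, wy, wz, x, y, z, hand, ...]. A call has 1 to 12 rows; each row is the pose to reach, as a shift and turn from the pose measured when the call began, along the tool's axes at that moment, turning the shorter way round; what a row does not reach only later rows make up. A row lasts 1/10 s, in which the tool goes at most 50 mm and 8.59 degrees, less where a joint would pass 70% of its speed; a pose out of reach is approached as far as the arm can. A call with a number of a shift or a turn outside -1 to 1 is refused whole. A call with a gripper value outside its range is refused whole. The fingers move at their own pace and stop on an object; FORCE is the grip in N (left out, the last holds). Time passes only in rows, so rows that repeat a pose let the fingers close. It gives the time, the measured TCP pose, the force and the opening at its end, in the units of the state.
- r.get_obs(): the state, without advancing time (a new reading comes with each control period).
- r.grab_frame(name): name is "scene" or "top"; returns the picture (384x512x3 uint8, red, green, blue); there is no depth.
- r.calibration(name): a dict with "K" (3x3 intrinsics, pixels), "origin" and "rotation" of the camera in the world. Camera axes: x right, y up, looking along -z (the intrinsics and any distortion apply to the point x, -y, -z); pixel columns grow to the right and rows downward; lengths in m; the calibration is good to about 2 mm. A picture is of the moment at which its call begins. calibration takes no time and is no camera call.
- r.hand_in(): hands the job in, once; it reports no verdict.
The state is a dict: "clock": time; "joints": joint angles; "qvel": joint speeds; "tau": joint torques, N m; "tcp_pos": TCP position; "orientation": TCP orientation; "contact_force": force on the tool from outside, world axes, zero at the start; "moment": the same for the moment, N m; "grip_width": finger opening in m.
Only numpy, scipy, OpenCV 4.12 (cv2) and the standard library are available. Lean on these libraries where they do the work, as an engineer would, in place of code of your own. Each camera call takes 0.05 s, during which the arm holds its last target.

## Task

Press the button on top of the red spice box so that its tray pops out, stand the small lidded steel tin upright in the tray, then push the tray gently home until it clicks and stays shut. Never press or push hard, and leave the tumbler, the turner and the gas lighter where they are.

Things in the scene. Friction and masses are not known exactly. Their poses are not given: they have to be found in the camera images.
- spicebox: Red plastic spice box, fixed to the counter: 136 deep (x) x 156 wide (y) x 66 high mm, flat roof, front open for the tray. Origin on the counter under the middle of its width; the shell runs from x = -70 (front) to x = +66 mm (back). Its -x axis points out of the front, the way the tray comes out.
- front_spot (a point): Nominal middle of the outer face of the tray's flat red front panel when the tray is home; this point does not move with the tray. Axes as the box. The true face at home lies up to 10 mm in front of or behind it (x), differing from box to box, so home must be felt. Panel 148 wide, 6 thick, 8 to 58 mm above the counter.
- tray_spot (a point): Nominal middle (within 10 mm along x) of the tray's inner floor when the tray is popped out, 10 mm above the counter; does not move with the tray. Axes as the box. The tray is one white compartment 88 mm long (box x) by 130 wide (box y), side and back walls to 46 mm and front panel to 58 mm above the counter, then clear of the roof.
- release (a point): Nominal centre of the top of the black release button on the roof of the spice box, 76 mm above the counter when not pressed: an oblong key 40 mm long (box x) by 26 wide, 10 mm proud of the roof; its true centre may be up to 10 mm off along the box's x. Fixed to the roof: does not move with the button. Axes as the box.
- tray (a joint): How far the tray is out, m: 0 = latched home, 0.085 = popped out. A spring pushes it out with 8 to 9.5 N. Pushing it home takes 8 to 9.5 N, rising to about 13 N from 12 to 7 mm out as the latch rides up, then 9.5 N until it clicks at 0; a rigid stop is 1.5 mm farther in. Let go before the click, it springs out. Over 18 N on the tray, or 25 N on button or box, is too hard.
- button (a joint): How far the release button is pressed down, m: 0 = up, 0.007 = bottomed. It takes 2 N to start and 5.5 N to bottom; the tray is let go at about 2.5 mm. It springs up by itself.
- tin_center (a point): Small round steel spice tin with a lid, 46 mm across at the lid (44 at the body), 34 mm high plus a 12 mm wide, 6 mm high knob on the lid, 60 to 135 g. The point is on its axis, 17 mm above its base; z is up the axis. It stands on the counter at one of two places to the robot's right, the tumbler at the other.
- tumbler: Bystander: open steel tumbler, 68 mm across, 95 mm high, standing. Origin under its centre.
- turner: Bystander: flat steel turner, 300 mm long, lying along its x axis. Origin under its middle.
- lighter: Bystander: blue plastic gas lighter with a steel nozzle, 200 mm long, lying along its x axis, 26 mm wide, 30 mm high. Origin under its middle.
There are look-alikes about, which are no part of the job. What is shaped like the part that bears tin_center but green is not meant.

How it is judged:
By the outcome, as a careful person would: the job done as asked, in the order asked, and still so for the second after the job is handed in, with the robot touching nothing.
It also fails if it takes over 72 s, if anything falls off the work surface, if the arm or the gripper's body presses on something with over 40 N, if the wrist force passes 120 N, or if a joint passes its speed limit or range.

## Working session

There is one attempt and no reset: what is moved stays moved. The work goes in short steps, Python scripts to look and compute and a shell command to move; the robot and the scene stay as the last step left them, time stands still between calls to the robot, and variables do not carry over. Pictures are saved under pics/ and viewed, and the job is handed in when it is done.

```bash
ls; mkdir -p pics; python3 - <<'E'
from bench import r
import cv2
for n in("scene","top"):
    im=r.grab_frame(n); cv2.imwrite(f"pics/{n}0.png",im[:,:,::-1])
    c=r.calibration(n); print(n,c)
print(r.get_obs(), r.grasp_offset)
E
```

```text
pics
scene {'K': array([[463.91394523,   0.        , 257.52216215],
       [  0.        , 463.91394523, 191.95522381],
       [  0.        ,   0.        ,   1.        ]]), 'origin': array([ 0.93162756, -0.49843853,  1.23117502]), 'rotation': array([0.50193632, 0.15715263, 0.6239224 ])}
top {'K': array([[358.18703078,   0.        , 262.20283323],
       [  0.        , 358.18703078, 187.34793499],
       [  0.        ,   0.        ,   1.        ]]), 'origin': array([0.29737319, 0.04474364, 1.33145983]), 'rotation': array([ 0.16005072, -0.15049234, -1.54357192])}
{'clock': 0.1, 'joints': array([ 1.09187731,  0.47773325,  0.02235224,  1.55634429, -0.01148714,
        1.10930491, -0.08307542]), 'qvel': array([-0.00071067, -0.0004197 ,  0.00046528, -0.00324956,  0.00092772,
       -0.00035036,  0.000515  ]), 'tau': array([ 4.43091631e-03, -5.97758961e+01,  1.61412634e+00, -2.81954920e+01,
        1.29177675e-02,  4.98269001e-03,  7.56016902e-05]), 'tcp_pos': array([ 0.24439341, -0.62863186,  0.23041603]), 'orientation': array([-3.08616155e+00, -5.78918890e-01,  6.90869227e-04]), 'contact_force': array([-0.69633682, -0.79742584, -0.66524323]), 'moment': array([ 0.04042171,  0.01434286, -0.0134111 ]), 'grip_width': 0.08534747429671231} 0.0187
```

View pics/scene0.png

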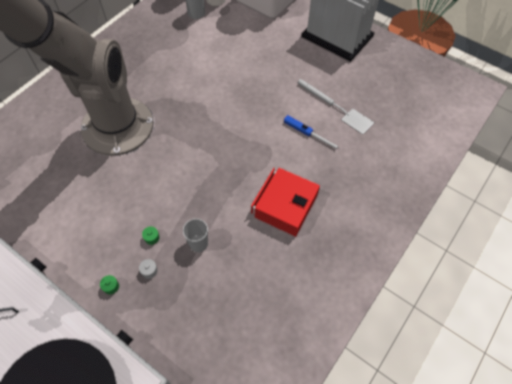

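View pics/top0.png

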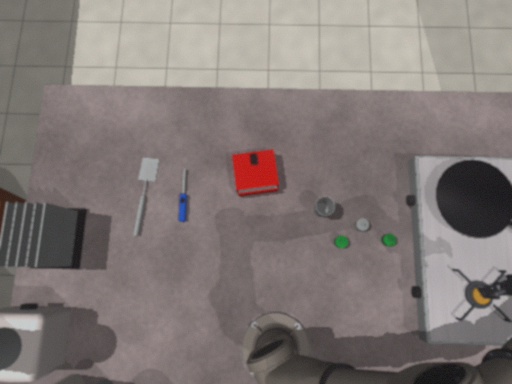

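```bash
cat > h.py <<'E'
import numpy as np, cv2
from bench import r
from scipy.spatial.transform import Rotation as R
def cal(n):
    c=r.calibration(n); return c["K"],np.array(c["origin"]),R.from_rotvec(c["rotation"]).as_matrix()
def proj(n,p):
    K,o,M=cal(n); q=(np.atleast_2d(p)-o)@M; q=q*[1,-1,-1]; u=q@K.T; return u[:,:2]/u[:,2:]
def ray(n,uv,z):
    K,o,M=cal(n); uv=np.atleast_2d(np.array(uv,float)); d=np.c_[uv,np.ones(len(uv))]@np.linalg.inv(K).T
    d=(d*[1,-1,-1])@M.T; t=(z-o[2])/d[:,2]; return o+d*t[:,None]
E
python3 - <<'E'
from h import *
for n in("scene","top"):
    print(n,proj(n,[[0,0,0],r.get_obs()["tcp_pos"]]).round(1))
    im=cv2.imread(f"pics/{n}0.png")
    a=im[140:310,70:340] if n=="scene" else im[130:270,120:420]
    cv2.imwrite(f"pics/{n}0z.png",cv2.resize(a,None,fx=2.6,fy=2.6,interpolation=cv2.INTER_CUBIC))
E
```

```text
scene [[118.1 124.8]
 [-33.8 296.3]]
top [[274.7 346.8]
 [490.  282.7]]
```

View pics/scene0z.png

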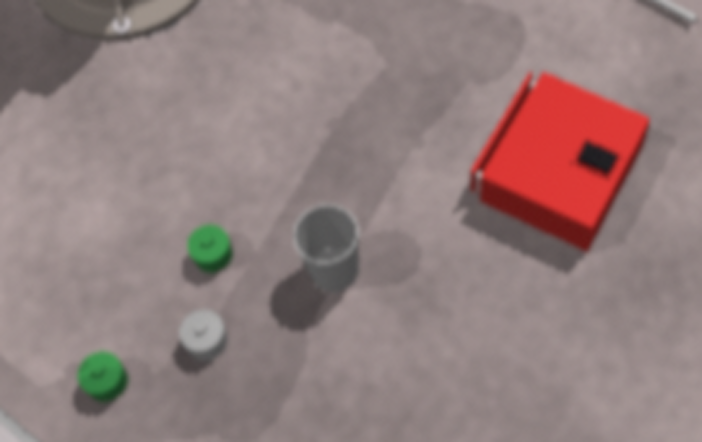

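View pics/top0z.png

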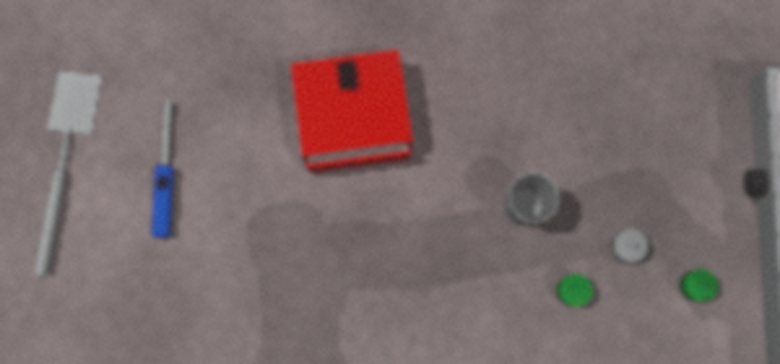

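```bash
python3 - <<'E'
from h import *
for n in("scene","top"):
    im=cv2.imread(f"pics/{n}0.png"); hsv=cv2.cvtColor(im,cv2.COLOR_BGR2HSV)
    h,s,v=cv2.split(hsv)
    red=(((h<8)|(h>172))&(s>150)).astype(np.uint8)
    roof=red&(im[:,:,2]>175).astype(np.uint8)
    for nm,m in(("red",red),("roof",roof)):
        cs,_=cv2.findContours(m,0,1); c=max(cs,key=cv2.contourArea)
        hull=cv2.convexHull(c)
        ap=cv2.approxPolyDP(hull,3,True)[:,0]
        print(n,nm,cv2.contourArea(c),ap.tolist()); print(ray(n,ap,.066).round(4)[:,:2].tolist())
    x,y,w,hh=cv2.boundingRect(c)
    blk=np.zeros_like(red); blk[y:y+hh,x:x+w]=(v[y:y+hh,x:x+w]<90)
    cs,_=cv2.findContours(blk,0,1)
    for c in cs:
        if cv2.contourArea(c)>15:
            M=cv2.moments(c); p=[M['m10']/M['m00'],M['m01']/M['m00']]; print("blk",p,cv2.contourArea(c),ray(n,[p],.076).round(4))
    g=((h>45)&(h<80)&(s>120)).astype(np.uint8)
    cs,_=cv2.findContours(g,0,1)
    for c in cs:
        if cv2.contourArea(c)>40:
            p=cv2.minEnclosingCircle(c); print("green",p,ray(n,[p[0]],.03).round(4))
    p=(147.5,267.5) if n=="scene" else (363,224)
    x0,y0=int(p[0])-14,int(p[1])-14
    q=im[y0:y0+28,x0:x0+28].astype(int)
    m=((q.max(2)-q.min(2)<10)&(q.mean(2)>135)).astype(np.uint8)
    cs,_=cv2.findContours(m,0,1); c=max(cs,key=cv2.contourArea)
    e=cv2.minEnclosingCircle(c); M=cv2.moments(c)
    ct=np.array([M['m10']/M['m00']+x0,M['m01']/M['m00']+y0])
    print("tin",e,cv2.contourArea(c),ct,ray(n,[ct],.034).round(4))
E
```

```text
scene red 2674.5 [[278, 169], [318, 185], [295, 235], [256, 217], [252, 205], [271, 172]]
[[0.5472, 0.1396], [0.6727, 0.1643], [0.7084, -0.0078], [0.5896, -0.0275], [0.5578, -0.0037], [0.5367, 0.1186]]
scene roof 2044.0 [[278, 169], [318, 185], [297, 226], [256, 207]]
[[0.5472, 0.1396], [0.6727, 0.1643], [0.6975, 0.0181], [0.5708, -0.002]]
blk [299.3524416135881, 200.3927813163482] 78.5 [[0.6599 0.0842 0.076 ]]
green ((109.0, 284.3999938964844), 8.411998748779297) [[ 0.384  -0.4086  0.03  ]]
green ((150.47540283203125, 235.06556701660156), 8.079680442810059) [[ 0.374  -0.2367  0.03  ]]
tin ((13.730769157409668, 12.884614944458008), 8.758021354675293) 193.5 [146.98880276 266.29801895] [[ 0.4318 -0.3114  0.034 ]]
top red 1434.5 [[272, 150], [278, 183], [237, 190], [232, 155]]
[[0.6925, 0.0224], [0.5688, -0.0014], [0.5399, 0.1458], [0.6704, 0.1689]]
top roof 1185.5 [[271, 150], [276, 183], [237, 188], [233, 155]]
[[0.6925, 0.0261], [0.5687, 0.0059], [0.5473, 0.1461], [0.6704, 0.1652]]
blk [253.37878787878788, 158.5340909090909] 44.0 [[0.6557 0.0897 0.076 ]]
green ((340.875, 241.0), 6.206195831298828) [[ 0.3682 -0.2315  0.03  ]]
green ((388.8333435058594, 239.5), 6.3465681076049805) [[ 0.3773 -0.4038  0.03  ]]
tin ((12.5, 14.38888931274414), 4.638240814208984) 28.5 [360.39181287 224.66666667] [[ 0.428  -0.3023  0.034 ]]
```

```bash
cat >> h.py <<'E'
def row(pos,yaw=9.5):
    o=r.get_obs(); M=R.from_rotvec(o["orientation"]).as_matrix()
    a=np.radians(yaw); T=np.array([[np.cos(a),np.sin(a),0],[np.sin(a),-np.cos(a),0],[0,0,-1]])
    w=R.from_matrix(M.T@T).as_rotvec()/np.pi
    s=M.T@(np.array(pos)-o["tcp_pos"])/.2
    print("turn",w.round(4),"shift",s.round(4)); return w,s
def st():
    o=r.get_obs(); print("t",round(o["clock"],2),"p",o["tcp_pos"].round(4),"F",o["contact_force"].round(1),"w",round(o["grip_width"],4))
BO=np.array([.623,.0833]); A=np.radians(9.5); BX=np.array([np.cos(A),np.sin(A)]); BY=np.array([-np.sin(A),np.cos(A)])
def box(x,y,z): return np.r_[BO+x*BX+y*BY,z]
def tobox(p): d=np.array(p)[:2]-BO; return d@BX,d@BY
E
python3 - <<'E'
from h import *
print(tobox([.658,.087])); row([*box(.035,0,0)[:2],.11])
im=cv2.imread("pics/top0.png")
a=im[190:250,300:410]; cv2.imwrite("pics/tz.png",cv2.resize(a,None,fx=7,fy=7,interpolation=cv2.INTER_NEAREST))
E
```

```text
(np.float64(0.03513067219548764), np.float64(-0.002127409479435972))
turn [-0.0005  0.0001  0.0653] shift [ 3.2258 -2.595   0.6059]
```

View pics/tz.png

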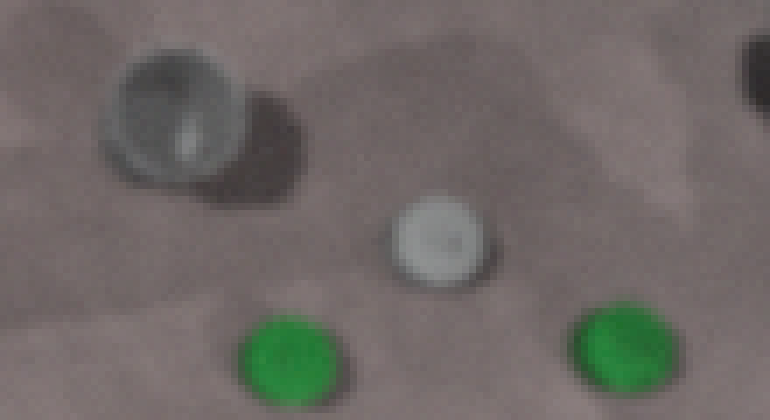

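```bash
python3 -m jog '[0,0,0.0325,0.4,-0.3,0,0, 0,0,0.065,0.6,-0.48,0,0, 0,0,0.065,0.8,-0.64,0,0, 0,0,0.065,1,-0.8,0,0, 0,0,0.065,1,-0.8,0,0, 0,0,0.065,1,-0.8,0,0, 0,0,0.065,1,-0.8,0,0]'; python3 -c "
from h import *
st();row([*box(.035,0,0)[:2],.11])
print(ray('top',[[362.4,223.8]],.034),ray('scene',[[147,266.5]],.034), ray('top',[[325,206.5]],.095))"
```

```text
clock: 0.8
tcp_pos: [0.374, -0.4052, 0.2306]
orientation: [-3.128, -0.268, 0.001]
contact_force: [0.9, -0.5, 0.5]
grip_width: -0.0001
t 0.8 p [ 0.374  -0.4052  0.2306] F [ 0.9 -0.5  0.5] w -0.0001
turn [-0.0007  0.0001  0.0016] shift [ 1.8174 -2.193   0.6071]
[[ 0.43131078 -0.30968071  0.034     ]] [[ 0.43226123 -0.31183636  0.034     ]] [[ 0.48244707 -0.16497732  0.095     ]]
```

```bash
python3 -m jog '[0,0,0.0016,0.2,-0.24,0,0, 0,0,0.0016,0.4,-0.48,0,0, 0,0,0.0016,0.6,-0.72,0,0, 0,0,0.0016,0.82,-1,0,0, 0,0,0.0016,0.82,-1,0,0,0,0,0.0016,0.82,-1,0,0]'; python3 -c "
from h import *
row([*box(.035,0,0)[:2],.11])"
```

```text
clock: 1.4
tcp_pos: [0.5041, -0.176, 0.231]
orientation: [-3.126, -0.269, -0.002]
contact_force: [-0.5, 0.3, -0.2]
grip_width: 0.0002
turn [-0.0012 -0.0004  0.0018] shift [ 0.9811 -1.1725  0.6107]
```

```bash
python3 -m jog '[0,0,0,0.2,-0.24,0.1,0, 0,0,0,0.4,-0.48,0.2,0, 0,0,0,0.6,-0.72,0.3,0, 0,0,0,0.8,-0.96,0.3,0, 0,0,0,0.8,-0.96,0.3,0,0,0,0,0.8,-0.96,0.3,0]'; python3 -c "
from h import *
st();row([*box(.035,0,0)[:2],.09])"
```

```text
clock: 2.0
tcp_pos: [0.6308, 0.0451, 0.1706]
orientation: [-3.123, -0.275, -0.001]
contact_force: [0.2, 0.4, 0.7]
grip_width: -0.0001
t 2.0 p [0.6308 0.0451 0.1706] F [0.2 0.4 0.7] w -0.0001
turn [-0.0021 -0.0005  0.0032] shift [ 0.1696 -0.1902  0.4045]
```

```bash
python3 -m jog '[-0.002,-0.0005,0.003,0.17,-0.19,0.2,0, -0.002,-0.0005,0.003,0.17,-0.19,0.4,0, -0.002,-0.0005,0.003,0.17,-0.19,0.4,0,-0.002,-0.0005,0.003,0.17,-0.19,0.4,0]'; python3 - <<'E'
from h import *
row([*box(.035,0,0)[:2],.074])
for n in("scene","top"):
    im=r.grab_frame(n); a=im[140:260,200:340] if n=="scene" else im[120:220,200:320]
    cv2.imwrite(f"pics/{n}1.png",cv2.resize(a[:,:,::-1],None,fx=4,fy=4,interpolation=cv2.INTER_CUBIC))
E
```

```text
clock: 2.4
tcp_pos: [0.6569, 0.0861, 0.0894]
orientation: [3.129, 0.258, -0.006]
contact_force: [0.5, -0.1, 0.4]
grip_width: 0.0003
turn [ 0.0004  0.0013 -0.0005] shift [ 0.0057 -0.0141  0.0768]
```

View pics/scene1.png

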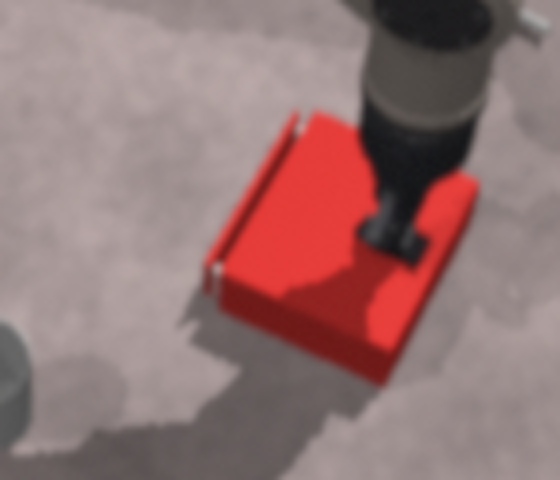

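```bash
python3 -m jog '[0,0,0,0.005,-0.01,0.03,0, 0,0,0,0.005,-0.01,0.05,0, 0,0,0,0.005,-0.01,0.06,0,0,0,0,0.005,-0.01,0.07,0,0,0,0,0.005,-0.01,0.075,0,0,0,0,0.005,-0.01,0.08,0]'
```

```text
clock: 3.1
tcp_pos: [0.6596, 0.0884, 0.0766]
orientation: [3.13, 0.256, 0.003]
contact_force: [-0.6, -0.9, 0.4]
grip_width: 0.0001
```

```bash
python3 -m jog '[0,0,0,0,0,0.01,0,0,0,0,0,0,0.01,0]';python3 -m jog '[0,0,0,0,0,0.01,0,0,0,0,0,0,0.01,0]'
```

```text
clock: 3.3
tcp_pos: [0.6597, 0.0884, 0.0747]
orientation: [3.13, 0.256, 0.004]
contact_force: [0.3, -1.0, 1.3]
grip_width: 0.0
clock: 3.5
tcp_pos: [0.6597, 0.0884, 0.0727]
orientation: [3.13, 0.256, 0.004]
contact_force: [-0.8, -1.1, 1.1]
grip_width: 0.0001
```

```bash
python3 -m jog '[0,0,0,0,0,0.01,0,0,0,0,0,0,0.01,0]';python3 -m jog '[0,0,0,0,0,0.005,0,0,0,0,0,0,0.005,0]'; python3 - <<'E'
from h import *
for n in("scene",):
    im=r.grab_frame(n); a=im[140:260,200:340] if n=="scene" else im[120:220,200:320]
    cv2.imwrite(f"pics/{n}2.png",cv2.resize(a[:,:,::-1],None,fx=4,fy=4,interpolation=cv2.INTER_CUBIC))
E
```

```text
clock: 3.7
tcp_pos: [0.6599, 0.0885, 0.0706]
orientation: [3.13, 0.256, 0.004]
contact_force: [-1.1, -0.1, 4.1]
grip_width: 0.0
clock: 3.9
tcp_pos: [0.6599, 0.0885, 0.0697]
orientation: [3.13, 0.256, 0.004]
contact_force: [-0.6, 0.3, 4.9]
grip_width: 0.0
```

View pics/scene2.png

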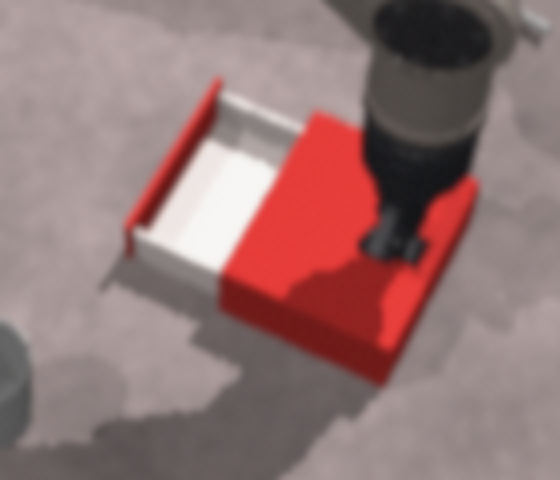

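```bash
python3 -m jog '[0,0,0,0,0,-0.1,0,0,0,0,0,0,-0.3,0,0,0,0,-0.1,0.15,-0.55,0,0,0,0,-0.3,0.4,-0.6,0,0,0,0,-0.4,0.6,-0.6,0,0,0,0,-0.5,0.8,-0.6,0.7,0,0,0,-0.6,1,-0.6,0.7,0,0,0,-0.6,1,-0.6,0.7,0,0,0,-0.6,1,-0.6,0.7]'; python3 - <<'E'
from h import *
row([.4318,-.3108,.15])
for n in("scene","top"):
    im=r.grab_frame(n); cv2.imwrite(f"pics/{n}3f.png",im[:,:,::-1]);a=im[140:260,200:340] if n=="scene" else im[120:220,200:320]
    cv2.imwrite(f"pics/{n}3.png",cv2.resize(a[:,:,::-1],None,fx=5,fy=5,interpolation=cv2.INTER_CUBIC))
E
```

```text
clock: 4.85
tcp_pos: [0.5729, -0.1307, 0.1893]
orientation: [3.13, 0.249, 0.003]
contact_force: [1.6, 0.7, 0.1]
grip_width: 0.0581
turn [ 0.0006 -0.0006 -0.0022] shift [-0.8395  0.7771  0.1965]
```

View pics/scene3.png

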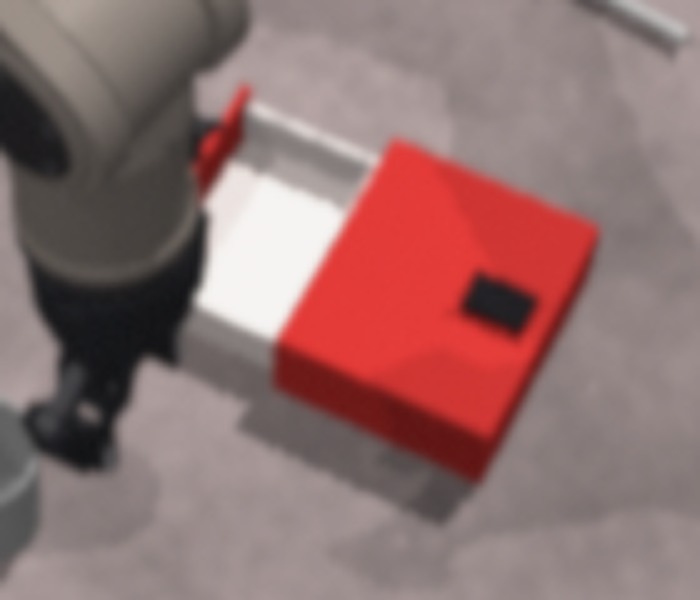

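View pics/top3.png

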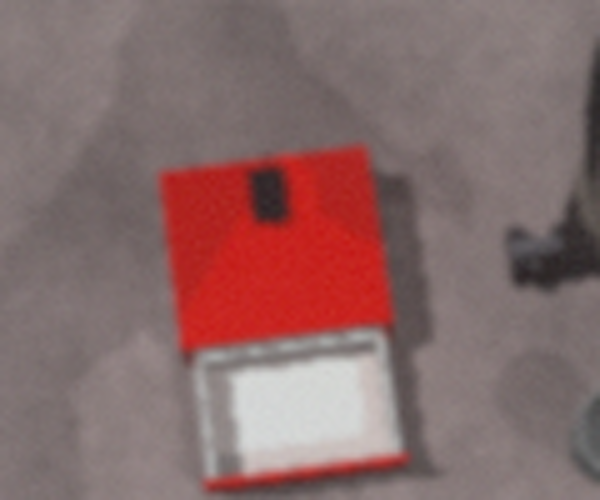

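```bash
python3 - <<'E'
from h import *
for nm,n,pts,s,off,z in (("panelout","top",[[207,490],[407,464]],5,(200,120),.058),("wall","top",[[193,352],[385,330],[405,455],[207,478]],5,(200,120),.046),
 ("floor","top",[[228,375],[362,357],[382,455],[240,472]],5,(200,120),.010),
 ("panelout","scene",[[217,80],[127,225]],4,(200,140),.058),
 ("button","scene",[[500,302]],5,(200,140),.076),("button","top",[[269,194]],5,(200,120),.076)):
    uv=(np.array(pts)+.5)/s-.5+off
    for p in ray(n,uv,z): print(nm,n,p.round(4),np.round(tobox(p),4))
E
```

```text
panelout top [0.4416 0.1286 0.058 ] [-0.1715  0.0746]
panelout top [ 0.4633 -0.0138  0.058 ] [-0.1735 -0.0694]
wall top [0.5439 0.143  0.046 ] [-0.0682  0.072 ]
wall top [0.5633 0.0029 0.046 ] [-0.0722 -0.0694]
wall top [ 0.4714 -0.0128  0.046 ] [-0.1654 -0.0698]
wall top [0.4516 0.1297 0.046 ] [-0.1614  0.074 ]
floor top [0.5338 0.1189 0.01  ] [-0.0821  0.0498]
floor top [0.5497 0.0187 0.01  ] [-0.083  -0.0516]
floor top [0.4759 0.0026 0.01  ] [-0.1584 -0.0553]
floor top [0.4609 0.1077 0.01  ] [-0.1558  0.0508]
panelout scene [0.4666 0.1278 0.058 ] [-0.1469  0.0697]
panelout scene [ 0.4895 -0.012   0.058 ] [-0.1474 -0.072 ]
button scene [0.6598 0.0857 0.076 ] [ 0.0367 -0.0037]
button top [0.6562 0.0896 0.076 ] [0.0338 0.0007]
```

```bash
python3 -m jog '[0,0,-0.001,-0.2,0.18,0,0.75,0,0,-0.002,-0.4,0.36,0,0.75,0,0,-0.002,-0.6,0.55,0,0.75,0,0,-0.002,-0.84,0.78,0,0.75,0,0,-0.002,-0.84,0.78,0.1,0.75,0,0,-0.002,-0.84,0.78,0.2,0.75,0,0,-0.002,-0.84,0.78,0.2,0.75]'; python3 - <<'E'
from h import *
st();row([.4318,-.3108,.06])
for n in("scene","top"):
    im=r.grab_frame(n); cv2.imwrite(f"pics/{n}4f.png",im[:,:,::-1]);a=im[200:310,80:230] if n=="scene" else im[170:270,300:440]
    cv2.imwrite(f"pics/{n}4.png",cv2.resize(a[:,:,::-1],None,fx=5,fy=5,interpolation=cv2.INTER_CUBIC))
E
```

```text
clock: 5.65
tcp_pos: [0.4335, -0.306, 0.1467]
orientation: [-3.127, -0.271, 0.0]
contact_force: [0.1, 0.3, -0.6]
grip_width: 0.0638
t 5.65 p [ 0.4335 -0.306   0.1467] F [ 0.1  0.3 -0.6] w 0.0638
turn [-0.0011  0.      0.0023] shift [-0.0125  0.0237  0.4334]
```

View pics/scene4.png

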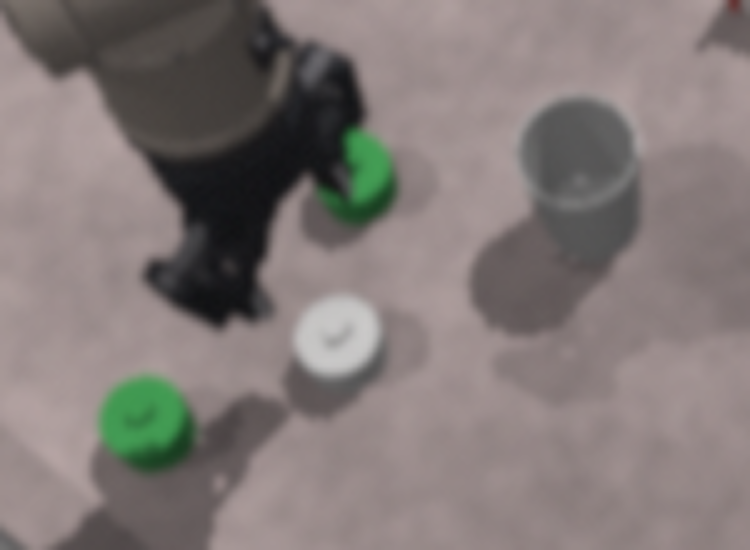

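View pics/top4.png

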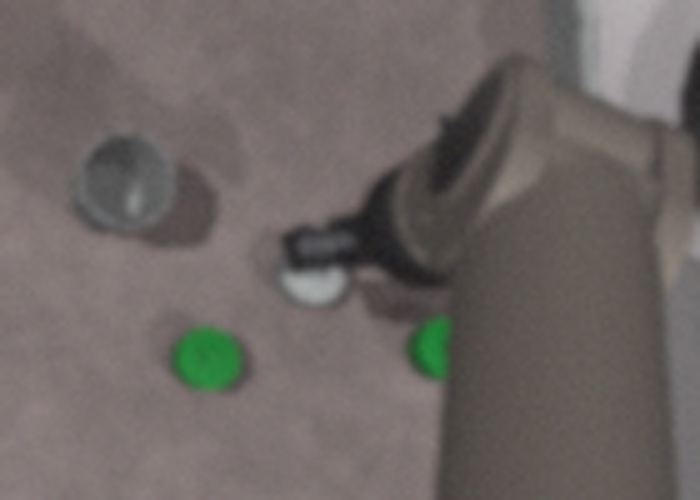

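```bash
python3 - <<'E'
from h import *
uv=(np.array([[242,87]])+.5)/5-.5+(200,140)
p=ray("scene",uv,.058)[0]; print(p,tobox(p))
E
python3 -m jog '[-0.001,0,0.002,-0.012,0.022,0.1,0.75,-0.001,0,0.002,-0.012,0.022,0.3,0.75,-0.001,0,0.002,-0.012,0.022,0.43,0.75,-0.001,0,0.002,-0.012,0.022,0.43,0.75]'; python3 - <<'E'
from h import *
st();row([.4318,-.3108,.006])
for n in("scene",):
    im=r.grab_frame(n); a=im[200:310,80:230] if n=="scene" else im[170:270,300:440]
    cv2.imwrite(f"pics/{n}5.png",cv2.resize(a[:,:,::-1],None,fx=5,fy=5,interpolation=cv2.INTER_CUBIC))
E
```

```text
[0.44657715 0.12473143 0.058     ] (np.float64(-0.167165154061541), np.float64(0.06998138943811177))
clock: 6.15
tcp_pos: [0.4342, -0.3081, 0.0611]
orientation: [-3.129, -0.27, -0.0]
contact_force: [-0.6, -0.3, 0.3]
grip_width: 0.0639
t 6.15 p [ 0.4342 -0.3081  0.0611] F [-0.6 -0.3  0.3] w 0.0639
turn [-0.0004 -0.0001  0.002 ] shift [-0.0143  0.0117  0.2754]
```

View pics/scene5.png

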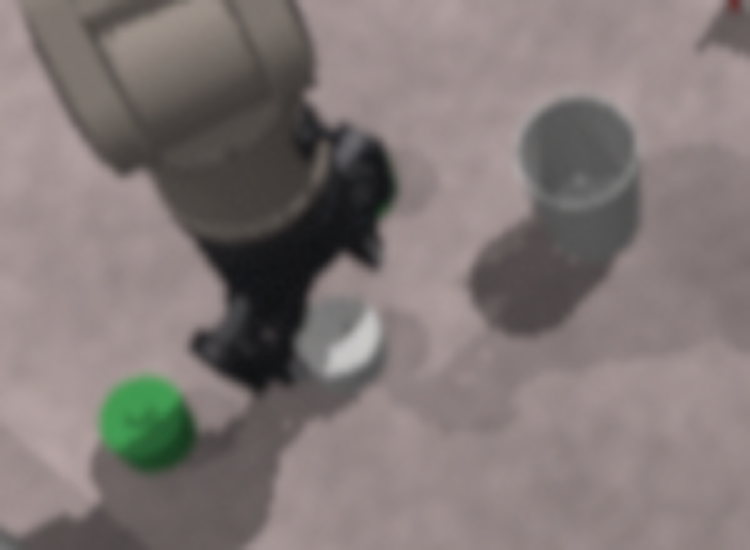

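```bash
python3 -m jog '[0,0,0.002,-0.014,0.012,0.05,0.85,0,0,0.002,-0.014,0.012,0.1,0.85,0,0,0.002,-0.014,0.012,0.16,0.85,0,0,0.002,-0.014,0.012,0.22,0.85,0,0,0.002,-0.014,0.012,0.26,0.85,0,0,0.002,-0.014,0.012,0.275,0.85,0,0,0.002,-0.014,0.012,0.275,0.85]'; python3 - <<'E'
from h import *
row([.4318,-.3108,.005])
for n in("scene","top"):
    im=r.grab_frame(n); a=im[200:310,80:230] if n=="scene" else im[170:270,300:440]
    cv2.imwrite(f"pics/{n}6.png",cv2.resize(a[:,:,::-1],None,fx=5,fy=5,interpolation=cv2.INTER_CUBIC))
E
```

```text
clock: 6.9
tcp_pos: [0.4327, -0.3117, 0.0073]
orientation: [-3.131, -0.259, -0.003]
contact_force: [-0.6, 0.8, -0.2]
grip_width: 0.0725
turn [-0.0001 -0.0005 -0.0002] shift [-0.0039 -0.0052  0.0113]
```

View pics/scene6.png

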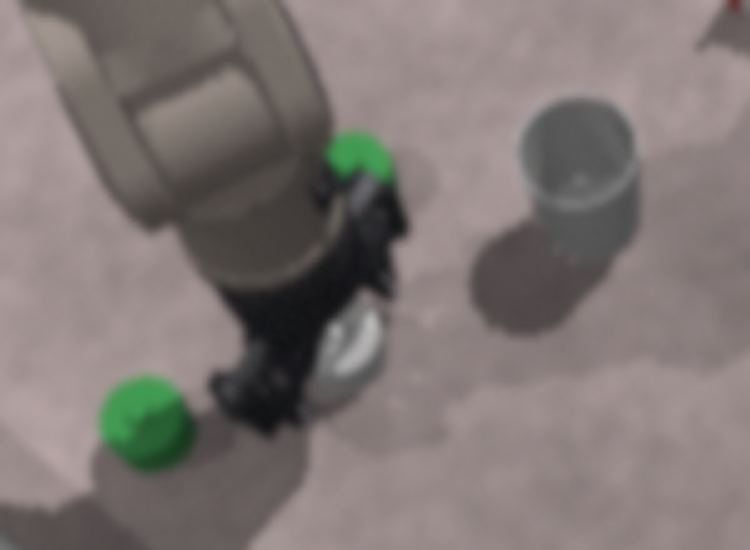

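View pics/top6.png

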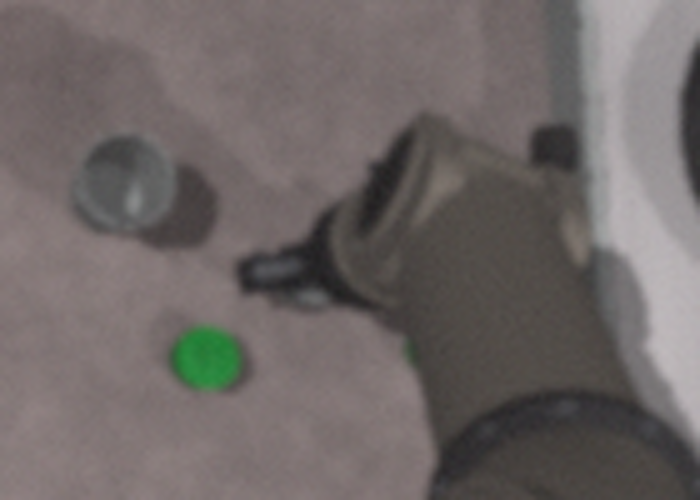

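```bash
python3 -m jog '[0,0,0,0,0,0.008,0.6,0,0,0,0,0,0.008,0.45,0,0,0,0,0,0.008,0.3,0,0,0,0,0,0.008,0.3,0,0,0,0,0,0.008,0.3,0,0,0,0,0,0.008,0.3]' 30; python3 -m jog '[0,0,0,0,0,-0.05,0.3,0,0,0,0,0,-0.2,0.3,0,0,0,0,0,-0.4,0.3,0,0,0,0,0,-0.5,0.3,0,0,0,0,0,-0.5,0.3]'; python3 - <<'E'
from h import *
for n in("scene","top"):
    im=r.grab_frame(n); a=im[200:310,80:230] if n=="scene" else im[170:270,300:440]
    cv2.imwrite(f"pics/{n}7.png",cv2.resize(a[:,:,::-1],None,fx=5,fy=5,interpolation=cv2.INTER_CUBIC))
E
```

```text
clock: 7.6
tcp_pos: [0.4334, -0.312, 0.0068]
orientation: [3.13, 0.259, 0.005]
contact_force: [-0.8, 1.5, 5.6]
grip_width: 0.0439
clock: 8.1
tcp_pos: [0.435, -0.3133, 0.1104]
orientation: [3.126, 0.258, 0.013]
contact_force: [0.8, -0.6, -1.0]
grip_width: 0.044
```

View pics/scene7.png

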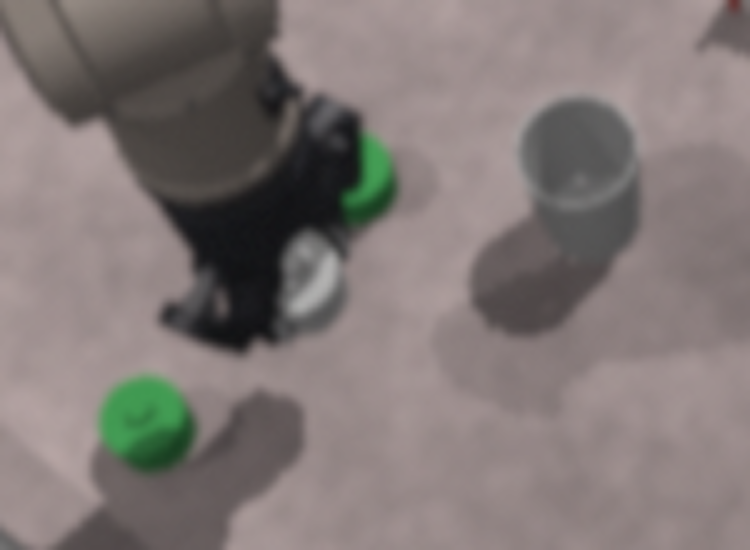

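```bash
python3 -m jog '[0,0,0,0,0,-0.15,0.3,0,0,0,0,0,-0.3,0.3,0,0,0,0,0,-0.35,0.3]'; python3 -c "
from h import *
st();print(box(-.12,0,0));row([*box(-.12,0,0)[:2],.17])"
```

```text
clock: 8.5
tcp_pos: [0.4333, -0.3124, 0.1783]
orientation: [3.129, 0.259, 0.008]
contact_force: [0.5, -0.2, -0.7]
grip_width: 0.0445
t 8.5 p [ 0.4333 -0.3124  0.1783] F [ 0.5 -0.2 -0.7] w 0.0445
[0.50464573 0.06349429 0.        ]
turn [ 0.0008 -0.0015 -0.0003] shift [ 0.6604 -1.7954  0.0401]
```

```bash
python3 -m jog '[0,0,0,0.08,-0.2,0,0.3,0.001,-0.0015,0,0.16,-0.4,0,0.3,0.001,-0.0015,0,0.24,-0.6,0,0.3,0.001,-0.0015,0,0.32,-0.8,0,0.3,0.001,-0.0015,0,0.36,-0.95,0,0.3,0.001,-0.0015,0,0.36,-0.95,0,0.3]'; python3 -c "
from h import *
st();row([*box(-.12,0,0)[:2],.17])"
```

```text
clock: 9.1
tcp_pos: [0.4728, -0.1078, 0.1767]
orientation: [-3.127, -0.271, 0.003]
contact_force: [0.4, -0.2, -1.1]
grip_width: 0.0444
t 9.1 p [ 0.4728 -0.1078  0.1767] F [ 0.4 -0.2 -1.1] w 0.0444
turn [-0.0011  0.0006  0.0023] shift [ 0.3041 -0.816   0.0355]
```

```bash
python3 -m jog '[-0.001,0,0.002,0.08,-0.2,0,0.3,-0.001,0,0.002,0.16,-0.4,0,0.3,-0.001,0,0.002,0.23,-0.6,0,0.3,-0.001,0,0.002,0.3,-0.81,0.03,0.3,-0.001,0,0.002,0.3,-0.81,0.1,0.3,-0.001,0,0.002,0.3,-0.81,0.2,0.3,-0.001,0,0.002,0.3,-0.81,0.3,0.3,-0.001,0,0.002,0.3,-0.81,0.3,0.3]'; python3 - <<'E'
from h import *
st();row([*box(-.12,0,0)[:2],.06])
for n in("scene","top"):
    im=r.grab_frame(n); a=im[130:250,190:340] if n=="scene" else im[120:240,200:340]
    cv2.imwrite(f"pics/{n}8.png",cv2.resize(a[:,:,::-1],None,fx=5,fy=5,interpolation=cv2.INTER_CUBIC))
E
```

```text
clock: 9.9
tcp_pos: [0.5012, 0.061, 0.1135]
orientation: [3.13, 0.261, -0.014]
contact_force: [-0.6, 0.1, -0.8]
grip_width: 0.0438
t 9.9 p [0.5012 0.061  0.1135] F [-0.6  0.1 -0.8] w 0.0438
turn [-0.      0.0029  0.0002] shift [ 0.0217 -0.0093  0.2675]
```

View pics/scene8.png

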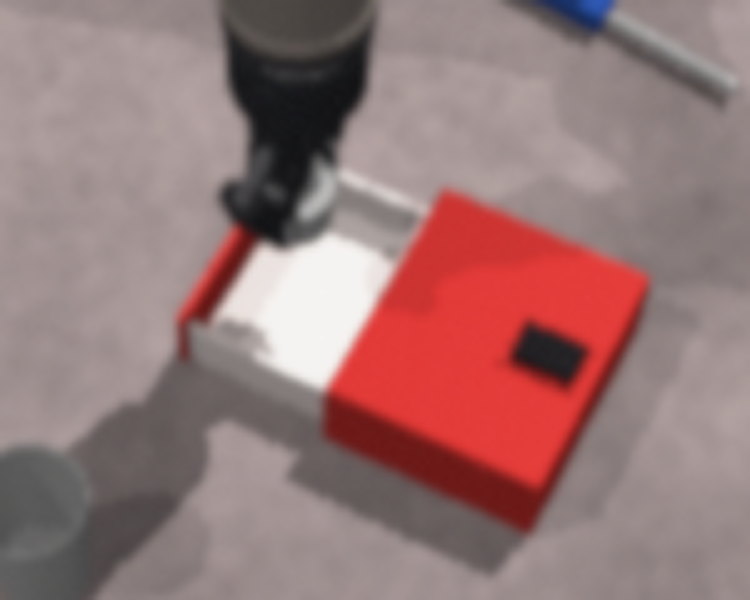

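View pics/top8.png

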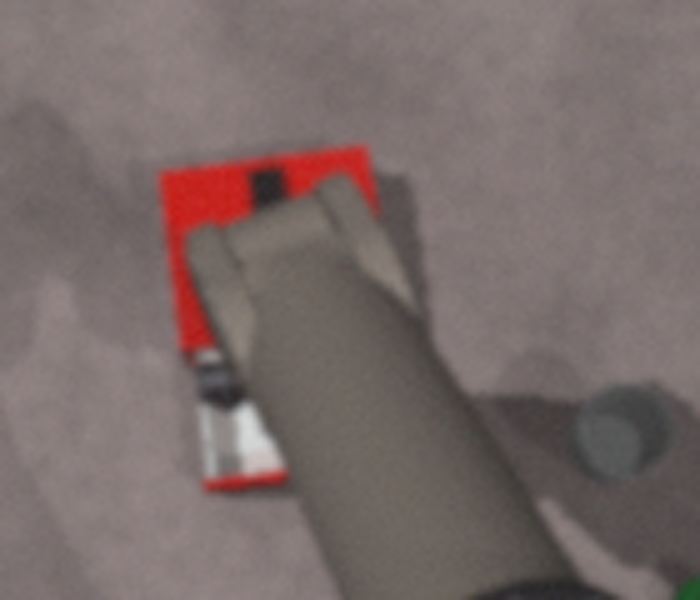

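```bash
python3 - <<'E'
from h import *
uv=(np.array([[181,322]])+.5)/5-.5+(190,130)
p=ray("scene",uv,.058)[0]; print(p,tobox(p))
E
python3 -m jog '[0,0.002,0,0.02,-0.009,0,0.3,0,0.003,0,0.022,-0.009,0.05,0.3,0,0.003,0,0.022,-0.009,0.15,0.3,0,0.003,0,0.022,-0.009,0.25,0.3,0,0.003,0,0.022,-0.009,0.25,0.3]'; python3 - <<'E'
from h import *
row([*box(-.12,0,0)[:2],.019])
for n in("scene",):
    im=r.grab_frame(n); a=im[130:250,190:340] if n=="scene" else im[120:240,200:340]
    cv2.imwrite(f"pics/{n}9.png",cv2.resize(a[:,:,::-1],None,fx=5,fy=5,interpolation=cv2.INTER_CUBIC))
E
```

```text
[ 0.47270309 -0.01675799  0.058     ] (np.float64(-0.1647500120968185), np.float64(-0.07387961356116549))
clock: 10.5
tcp_pos: [0.5055, 0.0637, 0.0643]
orientation: [-3.131, -0.261, -0.002]
contact_force: [-1.2, -1.2, -0.1]
grip_width: 0.044
turn [-0.     -0.0005  0.0001] shift [-0.0047  0.0003  0.2266]
```

View pics/scene9.png

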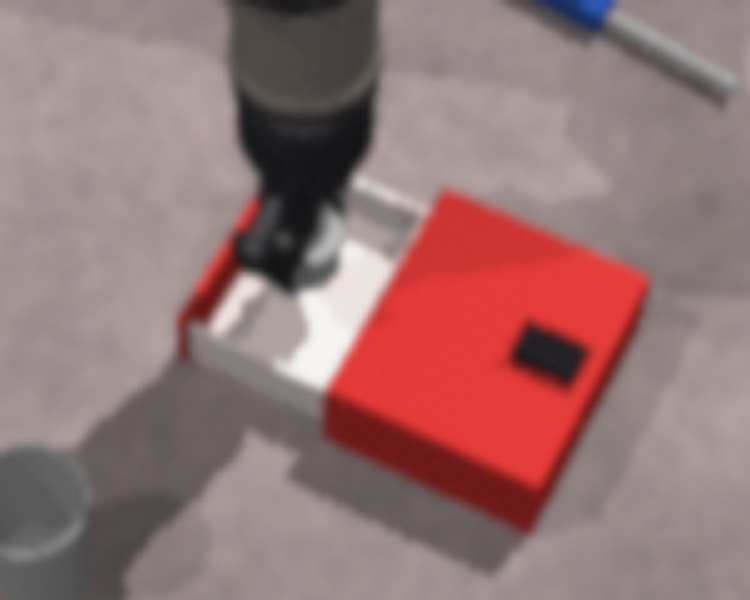

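```bash
python3 -m jog '[0,0,0,0,0,0.06,0.3,0,0,0,0,0,0.12,0.3,0,0,0,0,0,0.17,0.3,0,0,0,0,0,0.2,0.3,0,0,0,0,0,0.21,0.3,0,0,0,0,0,0.215,0.3,0,0,0,0,0,0.22,0.3,0,0,0,0,0,0.22,0.3]'; python3 -c "
from h import *
st();row([*box(-.12,0,0)[:2],.017])"
```

```text
clock: 11.35
tcp_pos: [0.5067, 0.064, 0.0217]
orientation: [-3.13, -0.261, -0.006]
contact_force: [-0.5, -0.1, -0.1]
grip_width: 0.0442
t 11.35 p [0.5067 0.064  0.0217] F [-0.5 -0.1 -0.1] w 0.0442
turn [-0.0001 -0.0012  0.0001] shift [-0.0107  0.0009  0.0237]
```

```bash
python3 -m jog '[0,-0.001,0,-0.005,0,0.012,0.3,0,-0.001,0,-0.005,0,0.012,0.3]'; python3 -m jog '[0,0,0,0,0,0.006,0.3,0,0,0,0,0,0.006,0.3]';python3 -m jog '[0,0,0,0,0,0.006,0.3,0,0,0,0,0,0.006,0.3]'
```

```text
clock: 11.55
tcp_pos: [0.5056, 0.0639, 0.0193]
orientation: [-3.131, -0.261, -0.001]
contact_force: [0.3, 0.1, -0.8]
grip_width: 0.0441
clock: 11.75
tcp_pos: [0.5056, 0.0638, 0.018]
orientation: [-3.131, -0.261, -0.0]
contact_force: [0.2, -0.5, -0.4]
grip_width: 0.044
clock: 11.95
tcp_pos: [0.5057, 0.0638, 0.0169]
orientation: [-3.131, -0.261, -0.0]
contact_force: [-0.1, -0.2, 0.3]
grip_width: 0.0438
```

```bash
python3 -m jog '[0,0,0,0,0,0.005,0.3,0,0,0,0,0,0.005,0.3]'; python3 -m jog '[0,0,0,0,0,0.003,0.3,0,0,0,0,0,0.003,0.3]'
```

```text
clock: 12.15
tcp_pos: [0.5057, 0.0638, 0.0168]
orientation: [3.13, 0.261, 0.001]
contact_force: [-3.9, -0.9, 12.6]
grip_width: 0.0442
clock: 12.35
tcp_pos: [0.5057, 0.0638, 0.0168]
orientation: [3.13, 0.261, 0.001]
contact_force: [-2.1, -0.1, 8.3]
grip_width: 0.0439
```

```bash
python3 -m jog '[0,0,0,0,0,-0.003,0.55,0,0,0,0,0,-0.003,0.7,0,0,0,0,0,-0.003,0.75,0,0,0,0,0,-0.003,0.75]';  python3 -m jog '[0,0,0,0,0,-0.05,0.75,0,0,0,0,0,-0.2,0.75,0,0,0,0,0,-0.4,0.75,0,0,0,-0.25,0,-0.5,0.75,0,0,0,-0.5,0,-0.5,0,0,0,0,-0.5,0,-0.5,0,0,0,0,-0.5,0,-0.5,0]';python3 - <<'E'
from h import *
st();row(box(-.2,0,.034))
for n in("scene","top"):
    im=r.grab_frame(n); a=im[130:250,190:340] if n=="scene" else im[120:240,200:340]
    cv2.imwrite(f"pics/{n}10.png",cv2.resize(a[:,:,::-1],None,fx=5,fy=5,interpolation=cv2.INTER_CUBIC))
E
```

```text
clock: 12.75
tcp_pos: [0.5057, 0.0638, 0.0173]
orientation: [3.13, 0.261, 0.001]
contact_force: [0.8, -0.4, -0.3]
grip_width: 0.0641
clock: 13.45
tcp_pos: [0.406, 0.0468, 0.1179]
orientation: [3.129, 0.261, 0.002]
contact_force: [1.1, 0.0, 0.2]
grip_width: 0.0208
t 13.45 p [0.406  0.0468 0.1179] F [1.1 0.  0.2] w 0.0208
turn [ 0.0005 -0.0003  0.0001] shift [ 0.0998 -0.0014  0.4195]
```

View pics/scene10.png

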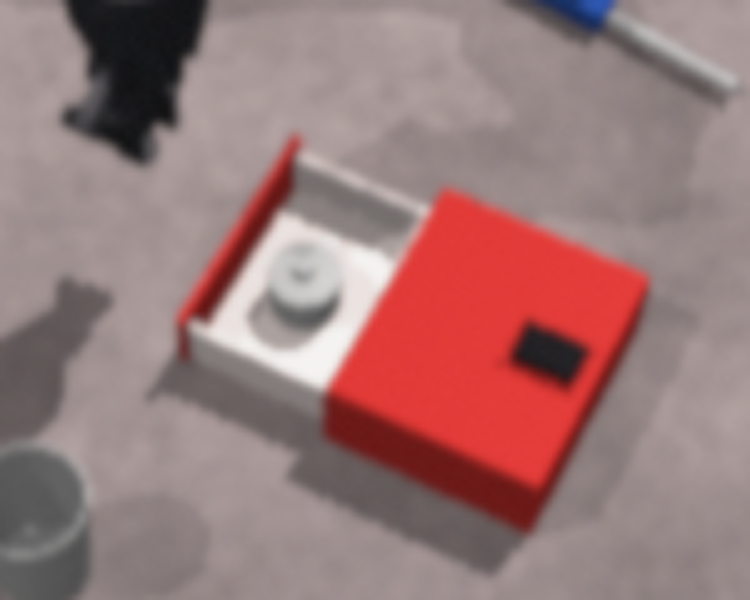

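View pics/top10.png

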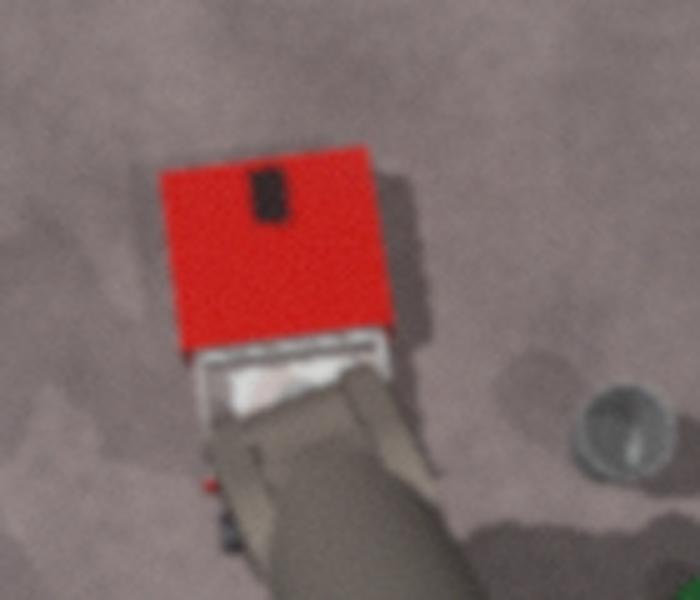

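```bash
python3 -m jog '[0,0,0,0.07,0,0.1,0,0,0,0,0.07,0,0.25,0,0,0,0,0.07,0,0.4,0,0,0,0,0.07,0,0.44,0,0,0,0,0.07,0,0.44,0]';python3 - <<'E'
from h import *
st();row(box(-.18,0,.028)); print(tobox(r.get_obs()["tcp_pos"]))
for n in("scene",):
    im=r.grab_frame(n); a=im[130:250,190:340] if n=="scene" else im[120:240,200:340]
    cv2.imwrite(f"pics/{n}11.png",cv2.resize(a[:,:,::-1],None,fx=5,fy=5,interpolation=cv2.INTER_CUBIC))
E
```

```text
clock: 14.05
tcp_pos: [0.4227, 0.0503, 0.029]
orientation: [3.131, 0.261, 0.0]
contact_force: [-0.0, -0.6, 0.8]
grip_width: -0.0002
t 14.05 p [0.4227 0.0503 0.029 ] F [-0.  -0.6  0.8] w -0.0002
turn [ 0.     -0.0001  0.0002] shift [0.115  0.0028 0.0051]
(np.float64(-0.2029958765842932), np.float64(0.0005542162660863908))
```

View pics/scene11.png

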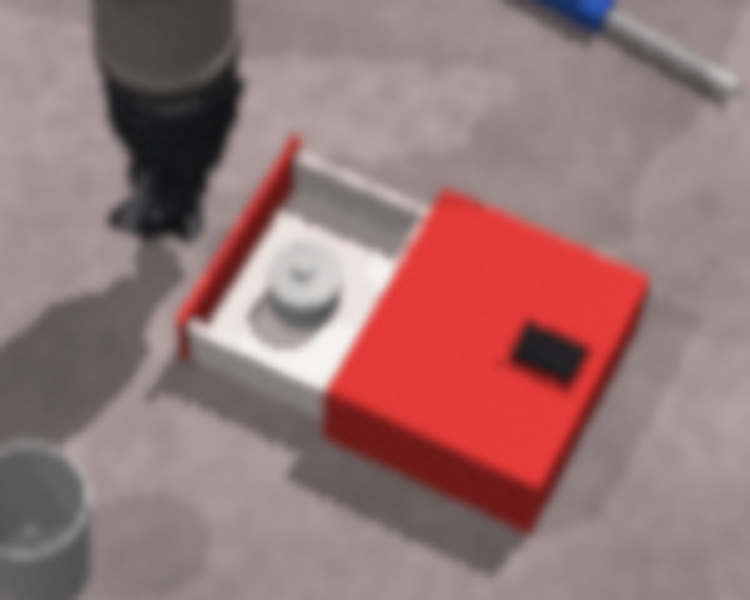

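```bash
python3 -m jog '[0,0,0,0.03,0,0,0,0,0,0,0.06,0,0,0,0,0,0,0.08,0,0,0,0,0,0,0.09,0,0,0,0,0,0,0.1,0,0,0,0,0,0,0.11,0,0,0,0,0,0,0.12,0,0,0,0,0,0,0.13,0,0,0]'; python3 -m jog '[0,0,0,0.015,0,0,0,0,0,0,0.03,0,0,0,0,0,0,0.045,0,0,0,0,0,0,0.06,0,0,0]'
```

```text
clock: 14.9
tcp_pos: [0.4456, 0.0538, 0.0294]
orientation: [3.129, 0.261, -0.007]
contact_force: [-7.8, -1.7, 6.4]
grip_width: -0.0001
clock: 15.3
tcp_pos: [0.4535, 0.0547, 0.0286]
orientation: [3.127, 0.261, -0.019]
contact_force: [-10.0, -1.3, 7.9]
grip_width: 0.0
```

```bash
python3 -c "
from h import *
st();print(tobox(r.get_obs()['tcp_pos']));row(box(-.12,0,.029))"
```

```text
t 15.3 p [0.4535 0.0547 0.0286] F [-10.   -1.3   7.9] w 0.0
(np.float64(-0.17194094547848504), np.float64(-0.00020360897064209625))
turn [0.0009 0.0039 0.0002] shift [ 0.2597 -0.0009 -0.0051]
```

```bash
python3 -m jog '[0.0005,0.002,0,0.015,0,-0.004,0,0.0005,0.002,0,0.03,0,-0.005,0,0.001,0.004,0,0.045,0,-0.005,0,0.001,0.004,0,0.06,0,-0.005,0,0.001,0.004,0,0.075,0,-0.005,0]'; python3 -c "
from h import *
print(tobox(r.get_obs()['tcp_pos']));row(box(-.12,0,.029))"
```

```text
clock: 15.8
tcp_pos: [0.4639, 0.0564, 0.0285]
orientation: [3.129, 0.262, -0.012]
contact_force: [-9.0, -0.7, 6.1]
grip_width: -0.0001
(np.float64(-0.16130744117519175), np.float64(-0.00025489508444754286))
turn [0.0002 0.0025 0.0003] shift [ 0.2065 -0.0011 -0.004 ]
```

```bash
python3 -m jog '[0,0.003,0,0.02,0,-0.01,0,0,0.003,0,0.04,0,-0.013,0,0,0.003,0,0.06,0,-0.014,0,0,0.003,0,0.08,0,-0.014,0,0,0.003,0,0.1,0,-0.014,0]'; python3 -c "
from h import *
print(tobox(r.get_obs()['tcp_pos']));row(box(-.12,0,.029))"
```

```text
clock: 16.3
tcp_pos: [0.4778, 0.0585, 0.0292]
orientation: [3.128, 0.262, -0.015]
contact_force: [-10.6, -1.2, -0.5]
grip_width: -0.0001
(np.float64(-0.14734472662748696), np.float64(-0.0004968971002937043))
turn [0.0005 0.0032 0.0004] shift [ 0.1367 -0.0023 -0.0003]
```

```bash
python3 -m jog '[0,0.003,0,0.02,-0.002,-0.005,0,0,0.003,0,0.04,-0.002,-0.006,0,0,0.003,0,0.06,-0.002,-0.006,0,0,0.003,0,0.08,-0.002,-0.006,0,0,0.003,0,0.1,-0.002,-0.006,0]'; python3 -c "
from h import *
print(tobox(r.get_obs()['tcp_pos']));row(box(-.12,0,.029))"
```

```text
clock: 16.8
tcp_pos: [0.4924, 0.0608, 0.0288]
orientation: [3.126, 0.262, -0.016]
contact_force: [-10.3, -2.0, 5.0]
grip_width: 0.0001
(np.float64(-0.13253540033674563), np.float64(-0.0006539617890704781))
turn [0.001  0.0034 0.0004] shift [ 0.0627 -0.0032 -0.0015]
```

```bash
python3 -m jog '[0,0.003,0,0.015,-0.001,-0.006,0,0,0.003,0,0.03,-0.001,-0.006,0,0,0.003,0,0.045,-0.001,-0.006,0,0,0.003,0,0.06,-0.001,-0.006,0,0,0.003,0,0.06,-0.001,-0.006,0]'; python3 - <<'E'
from h import *
print(tobox(r.get_obs()['tcp_pos']));row(box(-.09,0,.029))
for n in("scene",):
    im=r.grab_frame(n); a=im[130:250,190:340] if n=="scene" else im[120:240,200:340]
    cv2.imwrite(f"pics/{n}12.png",cv2.resize(a[:,:,::-1],None,fx=5,fy=5,interpolation=cv2.INTER_CUBIC))
E
```

```text
clock: 17.3
tcp_pos: [0.5002, 0.062, 0.0288]
orientation: [3.125, 0.262, -0.014]
contact_force: [-8.7, -1.4, 3.6]
grip_width: -0.0002
(np.float64(-0.1246484958761577), np.float64(-0.000774989385636528))
turn [0.0014 0.003  0.0004] shift [ 0.1732 -0.0036 -0.0026]
```

View pics/scene12.png

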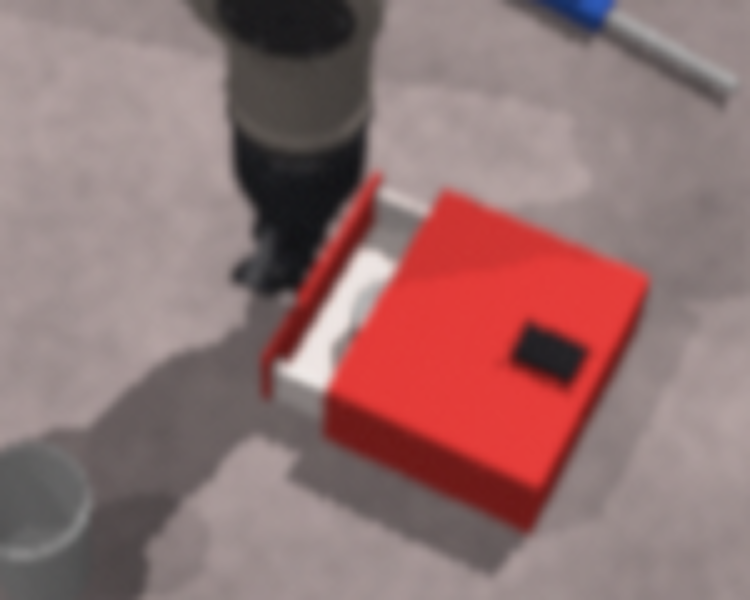

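```bash
python3 - <<'E'
from h import *
for q in ([[264,358],[375,177]],[[181,322],[292,137]]):
    uv=(np.array(q)+.5)/5-.5+(190,130)
    for p in ray("scene",uv,.058): print(np.round(tobox(p),4))
for q in [[(205,271-0),(0,0)]]: pass
# home image
im=cv2.imread("pics/scene0.png"); a=im[130:250,190:340]; cv2.imwrite("pics/s0c.png",cv2.resize(a,None,fx=5,fy=5,interpolation=cv2.INTER_CUBIC))
E
python3 -m jog '[0.001,0.003,0,0.015,0,-0.006,0,0.001,0.003,0,0.03,0,-0.008,0,0.001,0.003,0,0.045,0,-0.008,0,0.001,0.003,0,0.06,0,-0.008,0]'; python3 -c "
from h import *
print(tobox(r.get_obs()['tcp_pos']));row(box(-.09,0,.029))"
```

```text
[-0.1108 -0.0729]
[-0.1094  0.0672]
[-0.1648 -0.0739]
[-0.1672  0.07  ]
clock: 17.75
tcp_pos: [0.5069, 0.0631, 0.0289]
orientation: [3.128, 0.263, -0.015]
contact_force: [-11.0, -0.0, 3.7]
grip_width: -0.0002
(np.float64(-0.11789021556374625), np.float64(-0.0007716470791510879))
turn [0.0007 0.0031 0.0006] shift [ 0.1394 -0.0036 -0.0021]
```

View pics/s0c.png

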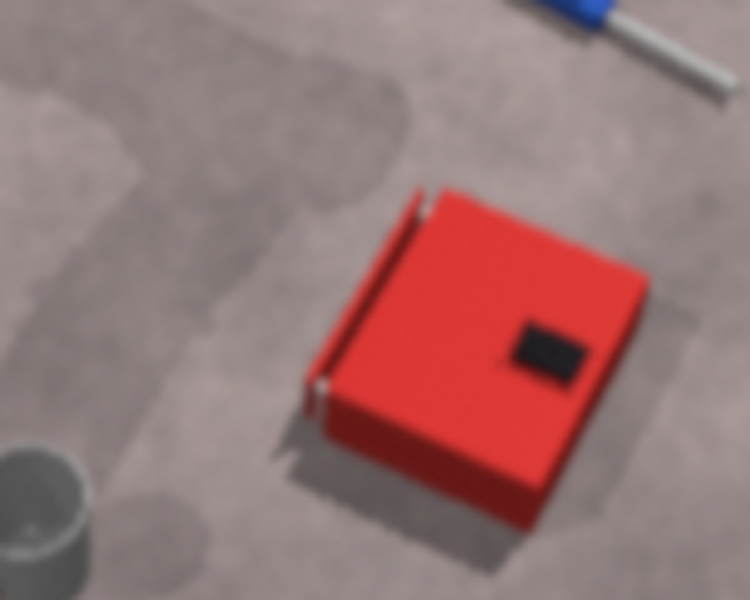

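```bash
python3 - <<'E'
from h import *
uv=(np.array([[306,378],[418,189]])+.5)/5-.5+(190,130)
for p in ray("scene",uv,.058): print(np.round(tobox(p),4))
E
python3 -m jog '[0,0.003,0,0.015,0,-0.006,0,0,0.003,0,0.03,0,-0.008,0,0,0.003,0,0.045,0,-0.008,0,0,0.003,0,0.06,0,-0.008,0]'; python3 -c "
from h import *
print(tobox(r.get_obs()['tcp_pos']));row(box(-.09,0,.029))"
```

```text
[-0.0834 -0.0734]
[-0.0826  0.0714]
clock: 18.15
tcp_pos: [0.5135, 0.0641, 0.0289]
orientation: [3.126, 0.263, -0.016]
contact_force: [-10.2, -1.0, 4.6]
grip_width: -0.0
(np.float64(-0.11117234045158113), np.float64(-0.000903180755868163))
turn [0.001  0.0034 0.0007] shift [ 0.1059 -0.0043 -0.0019]
```

```bash
python3 -m jog '[0,0.003,0,0.025,-0.002,-0.008,0,0,0.003,0,0.03,-0.003,-0.012,0,0,0.003,0,0.035,-0.003,-0.012,0]'; python3 -c "
from h import *
print(tobox(r.get_obs()['tcp_pos']))"; python3 -m jog '[0,0.003,0,0.025,-0.002,-0.008,0,0,0.003,0,0.03,-0.003,-0.01,0,0,0.003,0,0.035,-0.003,-0.01,0]'; python3 -c "
from h import *
print(tobox(r.get_obs()['tcp_pos']));row(box(-.09,0,.029))"
```

```text
clock: 18.45
tcp_pos: [0.5144, 0.0643, 0.029]
orientation: [3.125, 0.263, -0.019]
contact_force: [-10.5, -0.5, -2.1]
grip_width: -0.0001
(np.float64(-0.11022341393552577), np.float64(-0.0008644843022705146))
clock: 18.75
tcp_pos: [0.5157, 0.0644, 0.029]
orientation: [3.123, 0.263, -0.022]
contact_force: [-9.8, -2.5, -0.1]
grip_width: 0.0
(np.float64(-0.10897102713200092), np.float64(-0.0009297023952582236))
turn [0.002  0.0046 0.0006] shift [ 0.0949 -0.0045 -0.0015]
```

```bash
python3 -m jog '[0.001,0.004,0,0.03,-0.003,-0.006,0,0.002,0.005,0,0.037,-0.004,-0.008,0,0.002,0.005,0,0.044,-0.004,-0.008,0]'; python3 -c "
from h import *
print(tobox(r.get_obs()['tcp_pos']))"; python3 -m jog '[0.001,0.003,0,0.03,-0.002,-0.006,0,0.001,0.004,0,0.037,-0.003,-0.008,0,0.001,0.004,0,0.044,-0.003,-0.008,0]'; python3 -c "
from h import *
print(tobox(r.get_obs()['tcp_pos']));row(box(-.09,0,.029))"
```

```text
clock: 19.05
tcp_pos: [0.518, 0.0648, 0.0287]
orientation: [3.128, 0.263, -0.017]
contact_force: [-13.3, -2.5, 5.4]
grip_width: -0.0001
(np.float64(-0.10663725127507093), np.float64(-0.0008628446306478373))
clock: 19.35
tcp_pos: [0.52, 0.0652, 0.0285]
orientation: [3.129, 0.263, -0.018]
contact_force: [-13.3, -1.9, 7.9]
grip_width: -0.0004
(np.float64(-0.10456504289628218), np.float64(-0.0008906724464096085))
turn [0.0001 0.0036 0.0005] shift [ 0.0728 -0.0043 -0.0032]
```

```bash
python3 -m jog '[0,0.003,0,0.03,-0.002,-0.014,0,0,0.003,0,0.036,-0.003,-0.017,0,0,0.003,0,0.042,-0.003,-0.017,0]'; python3 -c "
from h import *
print(tobox(r.get_obs()['tcp_pos']))"
```

```text
clock: 19.65
tcp_pos: [0.5202, 0.0651, 0.029]
orientation: [3.127, 0.262, -0.028]
contact_force: [-14.8, -2.7, -1.1]
grip_width: 0.0003
(np.float64(-0.10437834119497792), np.float64(-0.000943133251450197))
```

```bash
python3 -m jog '[0,0.004,0,0.032,-0.002,-0.008,0,0,0.005,0,0.038,-0.003,-0.01,0,0,0.006,0,0.042,-0.003,-0.01,0]'; python3 -c "
from h import *
print(tobox(r.get_obs()['tcp_pos']));row(box(-.09,0,.029))"
```

```text
clock: 19.95
tcp_pos: [0.5213, 0.0652, 0.0287]
orientation: [3.125, 0.262, -0.02]
contact_force: [-14.5, -1.8, 4.0]
grip_width: 0.0002
(np.float64(-0.1033021497080453), np.float64(-0.0010509051051437262))
turn [0.0013 0.0041 0.0005] shift [ 0.0665 -0.0051 -0.0026]
```

```bash
python3 -m jog '[0.001,0.003,0,0.032,-0.002,-0.009,0,0.001,0.004,0,0.038,-0.003,-0.012,0,0.001,0.004,0,0.042,-0.003,-0.012,0]'; python3 -c "
from h import *
print(tobox(r.get_obs()['tcp_pos']))"; python3 -m jog '[0.001,0.003,0,0.032,-0.002,-0.009,0,0.001,0.004,0,0.038,-0.003,-0.012,0,0.001,0.004,0,0.042,-0.003,-0.012,0]'; python3 -c "
from h import *
print(tobox(r.get_obs()['tcp_pos']));row(box(-.09,0,.029))"
```

```text
clock: 20.25
tcp_pos: [0.522, 0.0654, 0.0287]
orientation: [3.126, 0.262, -0.023]
contact_force: [-14.8, -1.3, 3.4]
grip_width: -0.0002
(np.float64(-0.10254245372282082), np.float64(-0.0009832841168753244))
clock: 20.55
tcp_pos: [0.5231, 0.0656, 0.0288]
orientation: [3.128, 0.262, -0.025]
contact_force: [-12.8, -1.6, 2.3]
grip_width: 0.0003
(np.float64(-0.10146315535897234), np.float64(-0.0009645648430277816))
turn [0.0005 0.0052 0.0005] shift [ 0.0573 -0.0047 -0.0022]
```

```bash
python3 -m jog '[0,0.003,0,0.032,-0.002,-0.009,0,0,0.004,0,0.036,-0.003,-0.012,0,0,0.004,0,0.038,-0.003,-0.012,0]'; python3 -c "
from h import *
print(tobox(r.get_obs()['tcp_pos']))"; python3 -m jog '[0,0.003,0,0.03,-0.002,-0.009,0,0,0.004,0,0.034,-0.003,-0.012,0,0,0.004,0,0.036,-0.003,-0.012,0]'; python3 -c "
from h import *
print(tobox(r.get_obs()['tcp_pos']));row(box(-.09,0,.029))"
```

```text
clock: 20.85
tcp_pos: [0.5242, 0.0657, 0.0288]
orientation: [3.126, 0.262, -0.025]
contact_force: [-11.0, -2.0, 0.0]
grip_width: 0.0
(np.float64(-0.10037476785428738), np.float64(-0.0010110920596029225))
clock: 21.15
tcp_pos: [0.525, 0.0658, 0.0288]
orientation: [3.125, 0.262, -0.024]
contact_force: [-11.6, -2.2, -1.1]
grip_width: 0.0001
(np.float64(-0.09957613821762046), np.float64(-0.0010523973487745859))
turn [0.0015 0.0051 0.0005] shift [ 0.0479 -0.0052 -0.0019]
```

```bash
python3 -m jog '[0.001,0.003,0,0.03,-0.002,-0.008,0,0.001,0.004,0,0.034,-0.003,-0.01,0,0.001,0.004,0,0.036,-0.003,-0.01,0]'; python3 -c "
from h import *
print(tobox(r.get_obs()['tcp_pos']))"; python3 -m jog '[0.001,0.003,0,0.03,-0.002,-0.008,0,0.001,0.004,0,0.034,-0.003,-0.01,0,0.001,0.004,0,0.036,-0.003,-0.01,0]'; python3 -c "
from h import *
print(tobox(r.get_obs()['tcp_pos']));row(box(-.09,0,.029))"
```

```text
clock: 21.45
tcp_pos: [0.5262, 0.0661, 0.0287]
orientation: [3.126, 0.262, -0.023]
contact_force: [-10.7, -1.6, 0.9]
grip_width: -0.0003
(np.float64(-0.09830771064691039), np.float64(-0.001033474611162286))
clock: 21.75
tcp_pos: [0.5284, 0.0665, 0.0288]
orientation: [3.129, 0.262, -0.018]
contact_force: [-6.3, -1.2, -2.3]
grip_width: 0.0003
(np.float64(-0.09606106638827674), np.float64(-0.0009581540088579455))
turn [0.0003 0.0037 0.0005] shift [ 0.0303 -0.0047 -0.0014]
```

```bash
python3 -m jog '[0,0.003,0,0.02,-0.002,-0.004,0,0,0.003,0,0.026,-0.002,-0.004,0]'; python3 -c "
from h import *
print(tobox(r.get_obs()['tcp_pos']))"
```

```text
clock: 21.95
tcp_pos: [0.5291, 0.0665, 0.0283]
orientation: [3.127, 0.262, -0.017]
contact_force: [-10.5, -2.2, 4.9]
grip_width: -0.0
(np.float64(-0.09538244717428294), np.float64(-0.001088628813280199))
```

Now back off straight and slowly, then look.

```bash
python3 -m jog '[0,0,0,-0.01,0,0,0,0,0,0,-0.03,0,0,0,0,0,0,-0.06,0,0,0,0,0,0,-0.1,0,0,0,0,0,0,-0.2,0,-0.1,0,0,0,0,-0.3,0.1,-0.3,0,0,0,0,-0.3,0.3,-0.5,0,0,0,0,-0.3,0.5,-0.7,0,0,0,0,-0.3,0.7,-0.7,0,0,0,0,-0.3,0.8,-0.7,0,0,0,0,-0.3,0.8,-0.7,0]'; python3 - <<'E'
from h import *
for n in("scene","top"):
    im=r.grab_frame(n); cv2.imwrite(f"pics/{n}13f.png",im[:,:,::-1]); a=im[130:250,190:340] if n=="scene" else im[120:240,200:340]
    cv2.imwrite(f"pics/{n}13.png",cv2.resize(a[:,:,::-1],None,fx=5,fy=5,interpolation=cv2.INTER_CUBIC))
E
```

```text
clock: 23.05
tcp_pos: [0.498, -0.1048, 0.1699]
orientation: [3.126, 0.252, -0.014]
contact_force: [0.6, -0.4, -0.3]
grip_width: 0.0004
```

View pics/scene13.png

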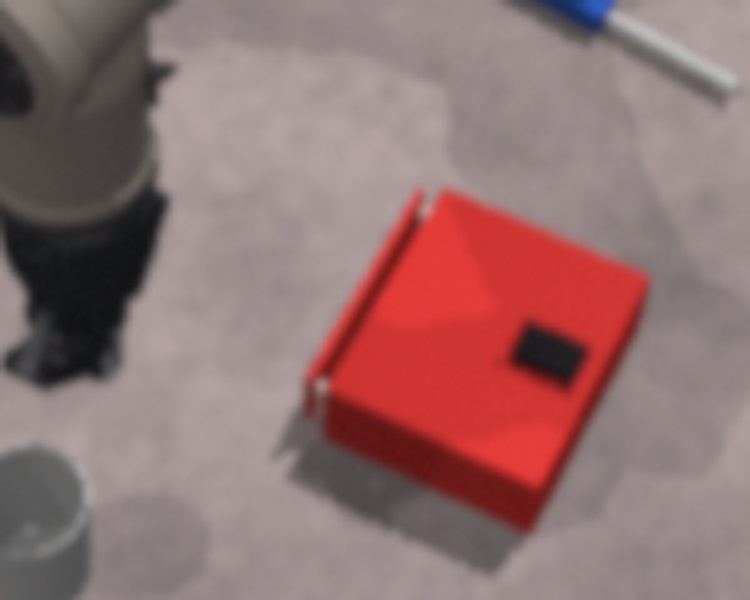

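View pics/scene13f.png

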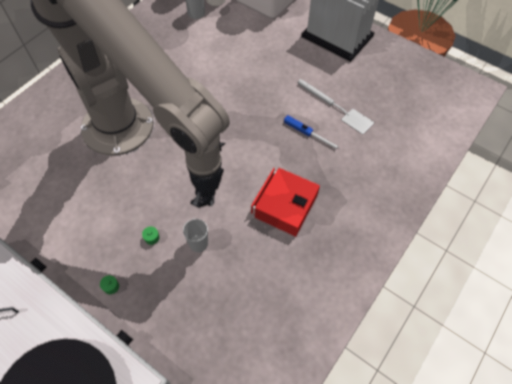

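View pics/top13f.png

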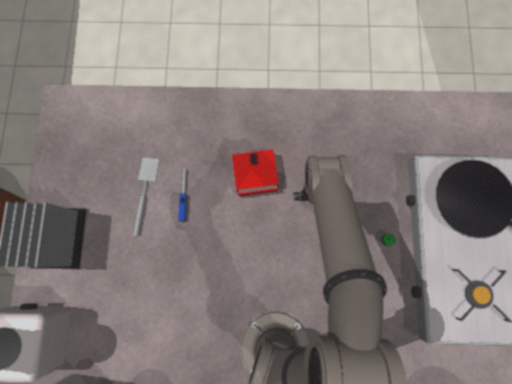

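The tray's front edge is at the same pixels as at the start ((306,380) to (418,190) in the crop). It has stayed shut for over a second. The tumbler, turner, lighter and green tins are where they were, and the arm is clear of everything.

```bash
python3 -c "
from h import *
st();print(r.hand_in())"
```

```text
t 23.15 p [ 0.4975 -0.1004  0.1691] F [ 0.4  0.4 -0.7] w -0.0004
the job is handed in; nothing more can be done
None
```

The job is done and handed in at 23 s. I pressed the button until the tray popped out, stood the steel tin upright near the middle of the tray, and pushed the tray home until it clicked.

**Forces:** These are the readings at the end of each move, so brief peaks in between would not show.

| Action | Highest reading | Limit |
|---|---|---|
| Pressing the button | about 5 N | 25 N |
| Setting the tin down in the tray | about 13 N | 18 N |
| Pushing the tray over the latch | about 15.5 N in all | 18 N |

While pushing, sideways friction on the panel briefly added 5 to 8 N vertically. I corrected for it as I went, and it is included in the 15.5 N.

**Last checks:**
- **Tray:** the push force dropped from about 11 N to 6 N as the tray slid the last 2 mm, which I took as the click. After I backed off, the front panel sat at the same pixels as at the start and had stayed shut for about a second.
- **Tin:** the camera showed it upright before the push. It can't be seen now that the tray is shut.
- **Other items:** the tumbler, turner, lighter and green tins looked unmoved, and the arm was touching nothing.

**Disagreement:** the two cameras differed by about 5 mm on positions, so I averaged them for the box and button and found the tray's home by feel.

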